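# Close the slicer's gauge and hold its carriage at the cleaning mark

## Task

To make the counter slicer safe for wiping down, first turn its black gauge knob clockwise until it clicks over its detent and rests in the closed position. Then take the carriage by its upright post, draw it out towards the slicer's front, against its return spring, until the carriage's pointer fin stands level with the fin of the index clamp on the side rail, and keep it there: the program finishes while still holding the carriage at that mark. Leave the bowl, bottle and scraper where they are.

Things in the scene. Friction and masses are not known exactly. Their poses are not given: they have to be found in the camera images.
- slicer: White counter slicer, fixed. Origin on the table top; x to its rear (front, -x, faces the robot), y to its left, z up. Base x -180 to 240, y -150 to 150, deck 60 mm high. Blade and motor housing, up to 250 high, at x above 75, y -5 to 140. Gauge plate x -60 to 50, y 12, up to 130 high. Knob at x -110, y 100; carriage on the right, y -70.
- knob_grip (a point): On the knob's upright axis, 113 mm above the table: put the TCP here. Black disc 48 mm across with a bar grip 44 long, 14 wide; bar top 12 mm above this point, bar sides free to 20 mm below it. The frame turns with the knob, x along the bar.
- gauge_knob (a joint): Knob angle, rad, growing clockwise seen from above: 0 = bar along the slicer's x (white line to the front), where it starts and is sprung to stay; 1.3 = closed, against its stop, bar nearly crosswise. A spring detent resists (about 0.15 N m at first, less later) until 0.65; past that it snaps on to 1.3 by itself and stays there; let go before 0.65, it turns back to 0.
- handle_top (a point): Centre of the top of the carriage's grip post, 161 mm above the table: upright black cylinder, 30 mm in diameter, free for 74 mm below this point, above a 38 mm foot, at the front of the steel carriage tray (tray top 81 mm above the table; 30 mm high rim 75 mm to the right of the post). The frame keeps the slicer's axes.
- carriage (a joint): How far the carriage is drawn out, m: 0 home, 0.13 end stop; it slides along the slicer's -x, towards its front. A spring pulls it home: about 4 N at home, 8 N at 60 mm, 12 N at 130 mm, friction about 0.6 N; let go, it runs home. Not to be drawn while the gauge knob is open.
- pointer (a point): Top outer edge of the carriage's pointer, an upright dark steel fin 6 mm thick, 16 wide, 26 high, outside the carriage's right rim, 102.5 mm to the right of the post's axis at the same x, 101 mm above the table. Moves with the carriage; the frame keeps the slicer's axes.
- mark (a point): The mark: top inner edge of the index clamp's upright dark steel fin (6 mm thick, 16 wide), 101 mm above the table. The clamp, an aluminium block 24 x 22 x 20 mm with a black screw, is fixed on a rail on the slicer's right side, 50 to 100 mm in front of the pointer's home. The pointer passes 5 mm beside it; level = same x. Slicer's axes.
- bowl: Bystander: loose steel bowl, 150 mm across, 65 mm high, right of the slicer; origin under its centre.
- bottle: Bystander: loose white bottle, 64 mm in diameter, 170 mm high, right of the slicer; origin under its centre.
- scraper: Bystander: loose spatula-shaped scraper lying on the table left of the slicer, about 240 mm long; origin under its middle, x along it.

How it is judged:
On the way, in this order (a step that is already met when the one before it is completed fails the run):
1. the gauge knob is clicked over into its closed detent (value of joint gauge_knob above 1 rad), for 0.2 s.
2. the carriage is drawn until its pointer is level with the mark (x of pointer in the frame of mark between -0.007 and 0.007 m), for 0.3 s.
At the end, for the whole second after the job is handed in: The pointer is within 7 mm of the mark along the slide and still (under 10 mm/s), the carriage held there by the fingers (more than 3 N of contact) and by no other thing; the gauge knob rests in its closed detent (over 1.0 rad) (all of step 2 and velocity of joint carriage between -0.01 and 0.01 m/s and value of joint gauge_knob above 1 rad and contact force between the fingers and carriage above 3 N and not (contact force between any of bowl, bottle, scraper and carriage above 0.5 N)); the arm keeps its last pose, push and grip.
It fails at once if the carriage is drawn more than 30 mm while the gauge knob is still open (value of joint carriage above 0.03 m and value of joint gauge_knob below 0.65 rad).
It fails at once if bowl, bottle or scraper is moved by more than 30 mm (distance of any of bowl, bottle, scraper from where it was at the start of the episode above 0.03 m).
It also fails if it takes over 48 s, if anything falls off the work surface, if the arm or the gripper's body presses on something with over 40 N, if the wrist force passes 120 N, or if a joint passes its speed limit or range.

## Robot

A 6-joint arm with a two-finger parallel gripper is mounted at the origin on the work surface. World frame = base frame: x ahead of the robot, y to its left, z up, the work surface at z = 0. Lengths are in m, angles in rad, forces in N, time in s.
With the tool pointing down it reaches from about 0.3 to 0.775 m from the base axis. Payload 14.6 kg.
Tool frame: the origin (TCP) lies between the finger pads, 19 mm behind the fingertips; this is the grasp point; z points along the fingers, y is the line along which they close (so a half turn about z gives the same grasp; the last joint's range is limited). The gripper opens to 94 mm and grips with 3 to 60 N. Pads are 16 mm wide; open, the fingers measure 119 mm over their backs; the gripper's body (75 mm by 177 mm) begins 78 mm behind the grasp point.
Start: joints at [-1.388, 0.3, 1.521, -0, 1.321, -0.067], TCP at [0.136, -0.533, 0.224] pointing down, gripper open.
Joint ranges: [-3.03, 3.03], [-0.79, 2.21], [0.23, 2.52], [-1.04, 4.18], [0, 3.07], [-2.55, 2.55]. Speed limits (rad/s): [2.22, 2.22, 2.57, 3.14, 3.14, 3.14].

## Interface

Orientations are given as a 3x3 rotation matrix whose columns are the frame's x, y, z axes.
In Python, from plant import * gives the robot as it stands. The module is installed in compiled form; this text tells all that it offers.
- The arm moves only by the tool move_arm, never from a script. Its argument "motion" is text: rows parted by semicolons, each of 4 numbers parted by spaces: the shift along the world's x, y, z each as a share of 10 cm, from -1 to 1, then the turn about the world's z as a share of pi/2 rad, from -1 to 1. In form: dx dy dz roll; .... A call has 1 to 12 rows; each row is the pose to reach, as a shift and turn from the pose commanded when the call began; what a row does not reach only later rows make up. A row lasts 1/12 s, in which the tool goes at most 41.7 mm and 7.16 degrees, less where a joint would pass 70% of its speed; a pose out of reach is approached as far as the arm can. A call with a number of a shift or a turn outside -1 to 1 is refused whole. A call with a gripper value outside its range is refused whole. "hand" is the opening, from -1 (shut) to 1 (fully open), set as the call begins (left out, the last holds). The fingers move at their own pace and stop on an object; "grip_force" is the grip in N (left out, the last holds). Time passes only in rows, so rows that repeat a pose let the fingers close. It gives the time, the measured TCP pose, the force, the opening and the grip force at its end, in the units of the state.
- observe(): the state, without advancing time (a new reading comes with each control period).
- capture(name): name is "side" or "top"; returns a dict with "image" (400x640x3 uint8, red, green, blue), "range_z" (400x640 float32, m along the optical axis (not along the pixel's ray), 0 where there is no reading), "intrinsics" (3x3 intrinsics, pixels), "xyz" and "orientation" of the camera in the world. Camera axes: x right, y down, z forward; pixel columns grow to the right and rows downward; lengths in m; the calibration is good to about 2 mm. A picture is of the moment at which its call begins.
- close_job(): hands the job in; it is judged then, once.
Trained networks look in a picture, given as the dict that the camera call returned (one of the last four; its "shot" number tells which), for a name from the list of things; names that differ only in an ending like _2 or _b are one class to them, and where a whole thing is asked for, a point or a joint stands for the part that bears it (a point fixed in the world has none). Each returns a list of dicts, best first, with "score" (0 to 1); they miss things now and then, are a little off and sometimes report something else, mostly with a low value. They report only what shows in the picture. A call takes as long as a camera call.
- spot_in(picture, thing): "at" ([x, y, z] in m, in the coordinates of the camera as it stood for that picture, good to about 4 mm: the middle of the surface that is visible of it).
- trace(picture, thing): "pixels" (400x640 bool, what is visible of it).
The state is a dict: "clock": time; "q": joint angles; "qvel": joint speeds; "joint_efforts": joint torques, N m; "tool_pos": TCP position; "eef_rot": TCP orientation; "contact_force": force on the tool from outside, world axes, zero at the start; "wrist_torque": the same for the moment, N m; "grip_width": opening from 0.0 (shut) to 1.0 (fully open); "grasp_force": force on a finger pad.
Only numpy, scipy, OpenCV 4.12 (cv2) and the standard library are available. Lean on these libraries where they do the work, as an engineer would, in place of code of your own. Each camera call takes 0.05 s, during which the arm holds its last target. There are 200 camera calls.

## Working session

There is one attempt and no reset: what is moved stays moved. The work goes in short steps, Python scripts to look and compute and a tool call to move; the robot and the scene stay as the last step left them, time stands still between calls to the robot, and variables do not carry over. Pictures are saved under pics/ and viewed, at most 10 in all, crops included, and the job is handed in when it is done.

Besides the shell and the picture viewer there is one more tool, called after ">>>" in YAML: its name, and indented under it one key for each argument. move_arm: Moves the arm, as the interface text tells. Its arguments: {"type":"object","properties":{"motion":{"type":"string"},"hand":{"type":"number"},"grip_force":{"type":"number"}},"required":["motion"]}

```bash
mkdir -p pics
cat > h.py <<'E'
from plant import *
import numpy as np, cv2
def w(c,p): return np.array(c["xyz"])+np.array(c["orientation"])@np.array(p)
def px(c,u,v,d=None):
    K=np.array(c["intrinsics"]); d=c["range_z"][v,u] if d is None else d
    return w(c,[(u-K[0,2])/K[0,0]*d,(v-K[1,2])/K[1,1]*d,d])
def ray(c,u,v):
    K=np.array(c["intrinsics"]); r=np.array(c["orientation"])@[(u-K[0,2])/K[0,0],(v-K[1,2])/K[1,1],1]; return np.array(c["xyz"]),r/np.linalg.norm(r)
def save(c,n): cv2.imwrite("pics/"+n,c["image"][:,:,::-1])
def cloud(c,m):
    K=np.array(c["intrinsics"]); v,u=np.nonzero(m&(c["range_z"]>0)); d=c["range_z"][v,u]
    P=np.c_[(u-K[0,2])/K[0,0]*d,(v-K[1,2])/K[1,1]*d,d]; return P@np.array(c["orientation"]).T+np.array(c["xyz"])
E
python3 - <<'E'
from h import *
np.set_printoptions(precision=4,suppress=True)
for n in("top","side"):
    c=capture(n); save(c,n+"0.png"); print(n,c["xyz"],np.array(c["orientation"]).tolist(),np.array(c["intrinsics"]).tolist())
    for t in("slicer","knob_grip","handle_top","pointer","mark","bowl","bottle","scraper"):
        print(t,[(round(d["score"],2),w(c,d["at"])) for d in spot_in(c,t)[:3]])
print(observe())
E
```

```text
top [ 0.4808 -0.0136  1.27  ] [[-0.007594732791593877, -0.9934188177475953, 0.11428636217324493], [-0.9999576953529403, 0.00695178032606039, -0.0060233092843057405], [0.005189175104050154, -0.11432727275356488, -0.9934295884291304]] [[478.1049272440358, 0.0, 322.27086845268116], [0.0, 478.1049272440358, 195.8760813095363], [0.0, 0.0, 1.0]]
slicer [(0.87, array([0.6245, 0.1063, 0.058 ]))]
knob_grip [(0.5, array([0.491 , 0.1919, 0.0943])), (0.49, array([0.6231, 0.1038, 0.0613]))]
handle_top [(0.63, array([0.679 , 0.0202, 0.081 ]))]
pointer [(0.89, array([0.6756, 0.025 , 0.0837]))]
mark [(0.63, array([ 0.5433, -0.0843,  0.0623]))]
bowl [(0.69, array([ 0.5354, -0.2434,  0.0258]))]
bottle [(0.93, array([ 0.6492, -0.1481,  0.114 ]))]
scraper [(0.7, array([0.5853, 0.3402, 0.0015]))]
side [ 0.2571 -0.806   0.7289] [[0.9192955671143045, -0.22608223177900047, 0.3221528903452769], [-0.39352007737798134, -0.5407732766800661, 0.7434421375797394], [0.006132616441391231, -0.8102166918192509, -0.586098373409321]] [[441.6569663945802, 0.0, 326.2776878155753], [0.0, 441.6569663945802, 196.547348158821
[... 375 characters left out ...]
 (0.51, array([0.6123, 0.0783, 0.0705]))]
scraper [(0.81, array([0.597 , 0.3609, 0.0016])), (0.38, array([0.6722, 0.0224, 0.0905]))]
{'clock': 0.9, 'q': array([-1.3876,  0.2999,  1.521 , -0.    ,  1.3207, -0.0666]), 'qvel': array([-0.0003,  0.0006, -0.0005,  0.    ,  0.0008, -0.0006]), 'joint_efforts': array([  0.0006, -53.1647, -35.2911,   0.0708,   0.0212,  -0.    ]), 'tool_pos': array([ 0.1359, -0.5329,  0.2242]), 'eef_rot': array([[ 0.969 ,  0.2472, -0.    ],
       [ 0.2472, -0.969 , -0.    ],
       [-0.    ,  0.    , -1.    ]]), 'contact_force': array([-0.0793,  0.2614,  0.5549]), 'wrist_torque': array([ 0.0188, -0.0257,  0.0206]), 'grasp_force': 0.0, 'grip_width': 0.9997048536104106}
```

View pics/top0.png

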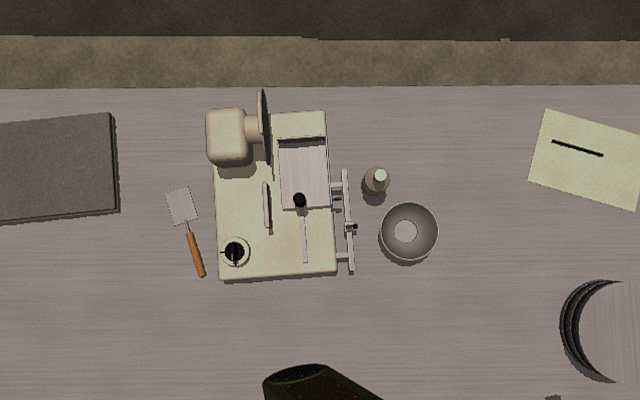

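View pics/side0.png

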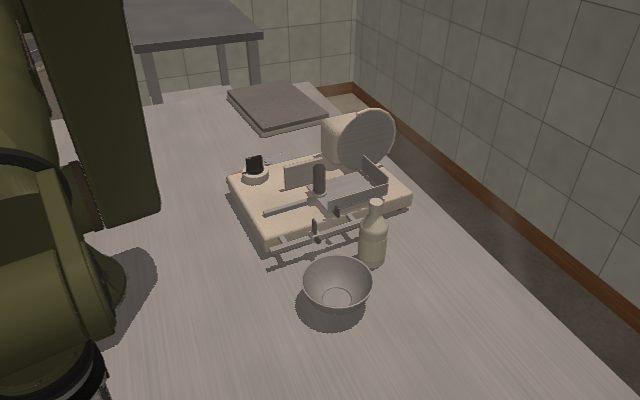

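The top view shows the knob at (235,251), post top (299,200) and clamp (351,227). The side view shows the knob at (254,165), post (319,180), clamp fin (315,227) and pointer (336,210). Next I measure from depth clouds.

Run:
```python
from h import *
np.set_printoptions(precision=4,suppress=True)
C={n:capture(n) for n in("top","side")}
P=[cloud(c,np.ones((400,640),bool)) for c in C.values()]
for n,c in C.items():
    A=cloud(c,np.ones((400,640),bool)); B=lambda x0,x1,y0,y1,z0,z1:A[(A[:,0]>x0)&(A[:,0]<x1)&(A[:,1]>y0)&(A[:,1]<y1)&(A[:,2]>z0)&(A[:,2]<z1)]
    D=B(.36,.9,-.15,.3,.052,.066); r=cv2.minAreaRect((D[:,:2]*1000).astype(np.float32)); print(n,"deck",r,np.median(D[:,2]))
    K=B(.42,.54,.13,.25,.105,.14); print("knob",len(K),K.mean(0),K.min(0),K.max(0),cv2.minAreaRect((K[:,:2]*1000).astype(np.float32)))
    H=B(.53,.66,-.0,.08,.135,.2); print("post",len(H),H.mean(0),H.min(0),H.max(0)); T=H[H[:,2]>H[:,2].max()-.006]; print(" top",len(T),T.mean(0),T.min(0),T.max(0))
    M=B(.45,.65,-.14,-.05,.083,.125); print("fins"); print(M[np.argsort(M[:,0])])
a=cv2.resize(C["top"]["image"][160:290,200:370],None,fx=4,fy=4,interpolation=cv2.INTER_CUBIC); cv2.imwrite("pics/a.png",a[:,:,::-1])
a=cv2.resize(C["side"]["image"][145:265,225:395],None,fx=4.5,fy=4.5,interpolation=cv2.INTER_CUBIC); cv2.imwrite("pics/b.png",a[:,:,::-1])
```

```text
top deck ((633.40771484375, 54.55332946777344), (419.9290466308594, 403.1575927734375), 4.015171527862549) 0.0602723075141135
knob 129 [0.4828 0.1948 0.123 ] [0.4609 0.1881 0.1059] [0.5038 0.2031 0.1315] ((482.4197998046875, 196.19570922851562), (42.81492233276367, 14.911744117736816), 2.682142972946167)
post 137 [0.6034 0.0343 0.1596] [0.5896 0.0201 0.1354] [0.6183 0.0482 0.1667]
 top 65 [0.6041 0.0351 0.1626] [0.5919 0.0222 0.1608] [0.6176 0.048  0.1667]
fins
[[ 0.5406 -0.0902  0.1022]
 [ 0.5406 -0.0804  0.1036]
 [ 0.5407 -0.0878  0.1019]
 [ 0.5408 -0.0855  0.0999]
 [ 0.5409 -0.093   0.0971]
 [ 0.5409 -0.0782  0.0983]
 [ 0.541  -0.0833  0.0958]
 [ 0.5429 -0.0852  0.1059]
 [ 0.543  -0.0828  0.1053]
 [ 0.5431 -0.0903  0.1019]
 [ 0.5431 -0.0928  0.1013]
 [ 0.5432 -0.0805  0.102 ]
 [ 0.5433 -0.088   0.0991]
 [ 0.5434 -0.0782  0.0988]
 [ 0.5453 -0.0925  0.1061]
 [ 0.5453 -0.0876  0.1063]
 [ 0.5455 -0.0903  0.1019]
 [ 0.5458 -0.0857  0.0978]
 [ 0.6075 -0.0544  0.0992]
 [ 0.608  -0.0571  0.0944]
 [ 0.6083 -0.0621  0.0919]
 [ 0.6083 -0.0596  0.092 ]
 [ 0.6086 -0.0523  0.0895]
 [ 0.6088 -0.
[... 4158 characters left out ...]
 0.6079 -0.0664  0.0927]
 [ 0.6088 -0.0648  0.0853]
 [ 0.6091 -0.0639  0.0876]
 [ 0.6091 -0.0518  0.0998]
 [ 0.6092 -0.0574  0.1007]
 [ 0.6092 -0.0629  0.1016]
 [ 0.6094 -0.0626  0.0984]
 [ 0.6105 -0.0544  0.1012]
 [ 0.6109 -0.0653  0.094 ]
 [ 0.6112 -0.0652  0.0849]
 [ 0.6113 -0.0648  0.0875]
 [ 0.6114 -0.0641  0.0959]
 [ 0.6115 -0.0636  0.1015]
 [ 0.6115 -0.0579  0.1004]
 [ 0.6116 -0.0641  0.0899]
 [ 0.6118 -0.0632  0.0981]
 [ 0.6266 -0.1395  0.0855]
 [ 0.6277 -0.1373  0.0863]
 [ 0.6296 -0.1363  0.1053]
 [ 0.6316 -0.1366  0.1106]
 [ 0.6336 -0.1373  0.1134]
 [ 0.6355 -0.1382  0.1163]
 [ 0.6374 -0.1345  0.1158]
 [ 0.6385 -0.1282  0.108 ]
 [ 0.6399 -0.1386  0.1209]
 [ 0.6415 -0.1314  0.1151]]
```

View pics/a.png

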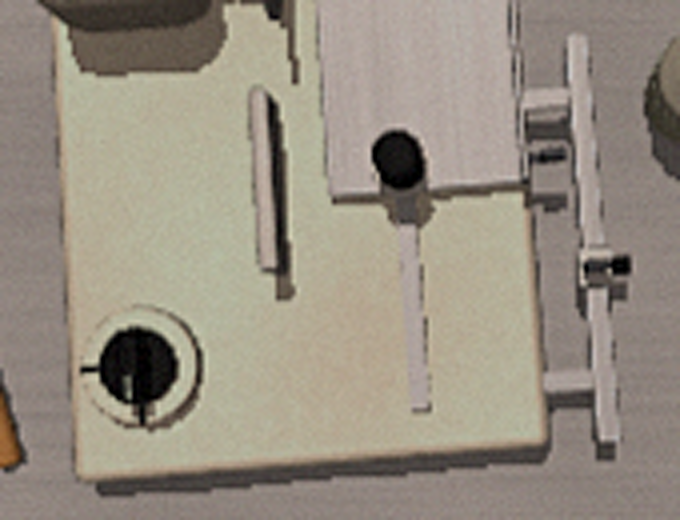

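View pics/b.png

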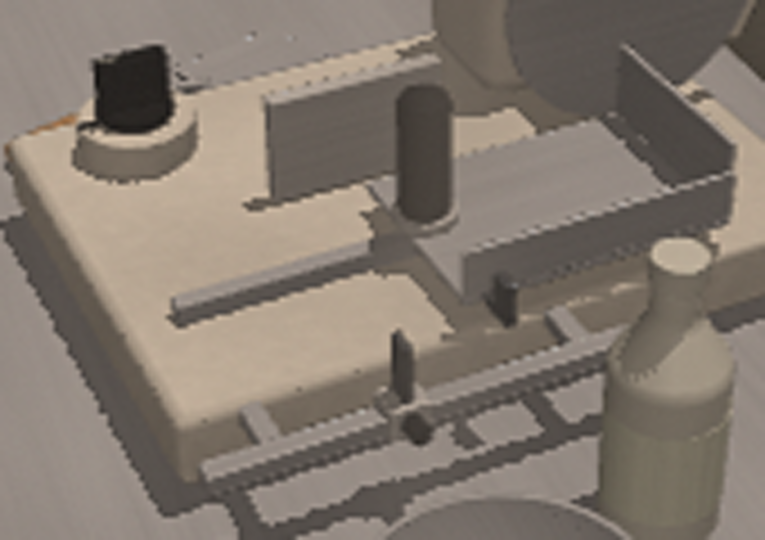

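The slicer's yaw is about 4°. Measured positions:

| Item | Position (m) |
|---|---|
| Knob | (0.4815, 0.195), bar top 0.125 |
| Post | (0.602, 0.035), top 0.161 |
| Pointer fin | (0.609, -0.060) |
| Mark fin | (0.540, -0.0855) |

The lateral gap between the fins is 20.6 mm, against 21 expected. The draw needed is about 70 mm. To keep joint 6 in range, I approach the knob with the hand turned by +170°.

>>> move_arm:
  motion: "0.43 0.91 0 0.236; 0.43 0.91 0 0.236; 0.43 0.91 0 0.236; 0.43 0.91 0 0.236"
  hand: 1

```text
clock: 1.33
tool_pos: [0.1802, -0.4396, 0.2247]
eef_rot: [[0.808, 0.589, 0.0], [0.589, -0.808, -0.0], [0.0, 0.0, -1.0]]
contact_force: [-0.4, -0.7, 0.2]
grip_width: 1.003
grasp_force: 0.0
```

>>> move_arm:
  motion: "0.43 0.91 0 0.236; 0.43 0.91 0 0.236; 0.43 0.91 0 0.236; 0.43 0.91 0 0.236"

```text
clock: 1.67
tool_pos: [0.2229, -0.3492, 0.2246]
eef_rot: [[0.542, 0.841, 0.001], [0.841, -0.542, -0.001], [-0.0, 0.001, -1.0]]
contact_force: [0.5, -0.4, -0.5]
grip_width: 0.996
grasp_force: 0.0
```

>>> move_arm:
  motion: "0.43 0.91 0 0.236; 0.43 0.91 0 0.236; 0.43 0.91 0 0.236; 0.43 0.91 0 0.236"

```text
clock: 2.0
tool_pos: [0.2659, -0.2588, 0.2246]
eef_rot: [[0.202, 0.979, 0.001], [0.979, -0.202, -0.0], [-0.0, 0.001, -1.0]]
contact_force: [-0.3, -0.7, 0.1]
grip_width: 1.0
grasp_force: 0.0
```

>>> move_arm:
  motion: "0.43 0.91 0 0.236; 0.43 0.91 0 0.236; 0.43 0.91 0 0.236; 0.43 0.91 0 0.236"

```text
clock: 2.33
tool_pos: [0.309, -0.1681, 0.2245]
eef_rot: [[-0.165, 0.986, 0.001], [0.986, 0.165, -0.0], [-0.0, 0.001, -1.0]]
contact_force: [0.3, -0.5, 0.3]
grip_width: 0.996
grasp_force: 0.0
```

>>> move_arm:
  motion: "0.43 0.91 0 0.236; 0.43 0.91 0 0.236; 0.43 0.91 0 0.236; 0.43 0.91 0 0.236"

```text
clock: 2.67
tool_pos: [0.3522, -0.0773, 0.2244]
eef_rot: [[-0.51, 0.86, 0.0], [0.86, 0.51, 0.0], [-0.0, 0.0, -1.0]]
contact_force: [0.1, -0.5, 0.9]
grip_width: 1.007
grasp_force: 0.0
```

>>> move_arm:
  motion: "0.43 0.91 0 0.236; 0.43 0.91 0 0.236; 0.43 0.91 0 0.236; 0.43 0.91 0 0.236"

```text
clock: 3.0
tool_pos: [0.3954, 0.0135, 0.2241]
eef_rot: [[-0.786, 0.618, -0.0], [0.618, 0.786, 0.0], [0.0, -0.0, -1.0]]
contact_force: [0.4, 0.1, 0.8]
grip_width: 1.002
grasp_force: 0.0
```

>>> move_arm:
  motion: "0.43 0.91 0 0.236; 0.43 0.91 0 0.236; 0.43 0.91 0 0.236; 0.43 0.91 0 0.236"

```text
clock: 3.33
tool_pos: [0.4386, 0.1042, 0.2238]
eef_rot: [[-0.956, 0.292, -0.0], [0.292, 0.956, -0.0], [0.0, -0.0, -1.0]]
contact_force: [-0.2, -1.0, 0.1]
grip_width: 1.001
grasp_force: 0.0
```

>>> move_arm:
  motion: "0.43 0.91 0 0.236; 0.43 0.91 0 0.236; 0.43 0.91 0 0.236; 0.43 0.91 0 0.236; 0.43 0.91 0 0.236; 0.43 0.91 0 0.236"

```text
clock: 3.83
tool_pos: [0.4802, 0.1928, 0.2241]
eef_rot: [[-0.998, -0.065, -0.0], [-0.065, 0.998, -0.001], [0.0, -0.0, -1.0]]
contact_force: [-0.7, -0.6, -0.8]
grip_width: 0.999
grasp_force: 0.0
```

>>> move_arm:
  motion: "0.01 0.02 -0.35 0; 0.01 0.02 -0.7 0; 0.01 0.02 -0.7 0; 0.01 0.02 -0.7 0"

```text
clock: 4.17
tool_pos: [0.4806, 0.1956, 0.1543]
eef_rot: [[-0.998, -0.069, -0.002], [-0.069, 0.998, -0.001], [0.002, -0.001, -1.0]]
contact_force: [0.3, 0.0, 0.3]
grip_width: 1.003
grasp_force: 0.0
```

>>> move_arm:
  motion: "0 0 -0.18 0; 0 0 -0.36 0; 0 0 -0.36 0; 0 0 -0.36 0"

```text
clock: 4.5
tool_pos: [0.4816, 0.1967, 0.1201]
eef_rot: [[-0.997, -0.072, 0.001], [-0.072, 0.997, 0.0], [-0.001, 0.0, -1.0]]
contact_force: [-0.5, 0.3, 0.5]
grip_width: 1.001
grasp_force: 0.0
```

Run:
```python
from h import *
o=observe(); print(o["tool_pos"],o["contact_force"],o["q"])
c=capture("side"); a=cv2.resize(c["image"][90:230,190:370],None,fx=4,fy=4,interpolation=cv2.INTER_CUBIC); cv2.imwrite("pics/k.png",a[:,:,::-1])
```

```text
[0.48158611 0.19670677 0.12011896] [-0.45215314  0.28820717  0.51222654] [ 3.17406951e-01  3.46427478e-01  1.71850860e+00 -1.08955590e-04
  1.07538895e+00 -1.32536498e+00]
```

View pics/k.png

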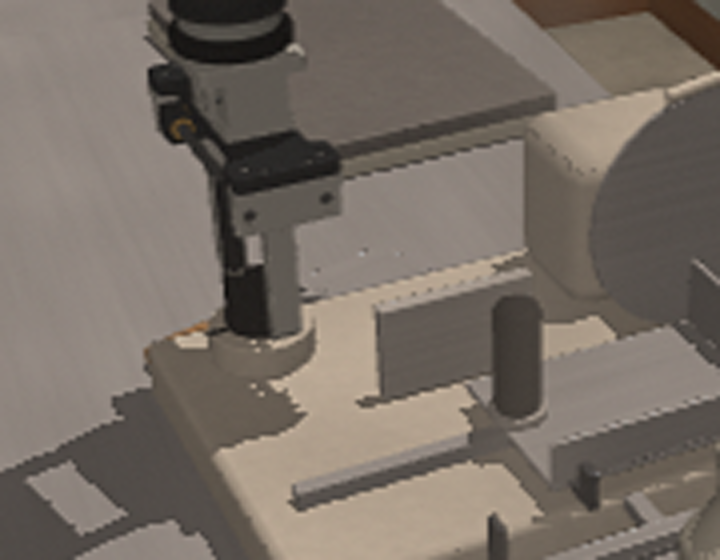

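The hand straddles the knob in the crop (knob near (262,310)), and the fingers are clear of the plate. Closing now.

>>> move_arm:
  motion: "0 0 -0.03 0; 0 0 -0.03 0; 0 0 -0.03 0; 0 0 -0.03 0; 0 0 -0.03 0; 0 0 -0.03 0; 0 0 -0.03 0; 0 0 -0.03 0; 0 0 -0.03 0; 0 0 -0.03 0; 0 0 -0.03 0; 0 0 -0.03 0"
  hand: -1
  grip_force: 30

```text
clock: 5.55
tool_pos: [0.4809, 0.1972, 0.1152]
eef_rot: [[-0.997, -0.074, -0.0], [-0.074, 0.997, 0.0], [0.0, 0.0, -1.0]]
contact_force: [-1.4, 12.5, 2.9]
grip_width: 0.182
grasp_force: 7.6
```

>>> move_arm:
  motion: "0 0.015 0 0; 0 0.015 0 0; 0 0.015 0 0; 0 0.015 0 0"

```text
clock: 5.88
tool_pos: [0.4808, 0.199, 0.1153]
eef_rot: [[-0.997, -0.074, -0.0], [-0.074, 0.997, 0.001], [0.0, 0.001, -1.0]]
contact_force: [-1.9, 6.4, 0.1]
grip_width: 0.148
grasp_force: 30.0
```

>>> move_arm:
  motion: "0 0.01 0 -0.07; 0 0.01 0 -0.14; 0 0.01 0 -0.21; 0 0.01 0 -0.28; 0 0.01 0 -0.35; 0 0.01 0 -0.42; 0 0.01 0 -0.49; 0 0.01 0 -0.56; 0 0.01 0 -0.63; 0 0.01 0 -0.7; 0 0.01 0 -0.77; 0 0.01 0 -0.8"

```text
clock: 6.88
tool_pos: [0.4813, 0.1998, 0.1153]
eef_rot: [[-0.372, 0.928, 0.001], [0.928, 0.372, 0.001], [0.0, 0.001, -1.0]]
contact_force: [2.2, 3.8, -2.0]
grip_width: 0.15
grasp_force: 30.0
```

>>> move_arm:
  motion: "0 0 0 0; 0 0 0 0; 0 0 0 0; 0 0 0 0; 0 0 0 0; 0 0 0 0"
  hand: 0.2

```text
clock: 7.38
tool_pos: [0.4809, 0.1995, 0.1152]
eef_rot: [[-0.379, 0.925, -0.0], [0.925, 0.379, -0.0], [-0.0, -0.0, -1.0]]
contact_force: [0.2, -0.3, -0.9]
grip_width: 0.534
grasp_force: 0.0
```

>>> move_arm:
  motion: "0 0 0.4 0; 0 0 0.8 0; 0 0 1 0; 0 0 1 0; 0 0 1 0"
  hand: 1

```text
clock: 7.8
tool_pos: [0.4812, 0.1996, 0.2159]
eef_rot: [[-0.379, 0.926, 0.002], [0.926, 0.379, 0.001], [-0.0, 0.002, -1.0]]
contact_force: [-0.5, -0.1, -0.4]
grip_width: 0.893
grasp_force: 0.0
```

Run:
```python
from h import *
o=observe(); print(o["tool_pos"],o["contact_force"],o["q"])
c=capture("side"); a=cv2.resize(c["image"][90:230,190:370],None,fx=4,fy=4,interpolation=cv2.INTER_CUBIC); cv2.imwrite("pics/k2.png",a[:,:,::-1])
```

```text
[0.48115271 0.19964958 0.21587126] [-0.46944074 -0.12895951 -0.42615567] [ 3.23020332e-01  2.41318970e-01  1.61527718e+00 -3.90385038e-05
  1.28321267e+00 -6.53259090e-02]
```

View pics/k2.png

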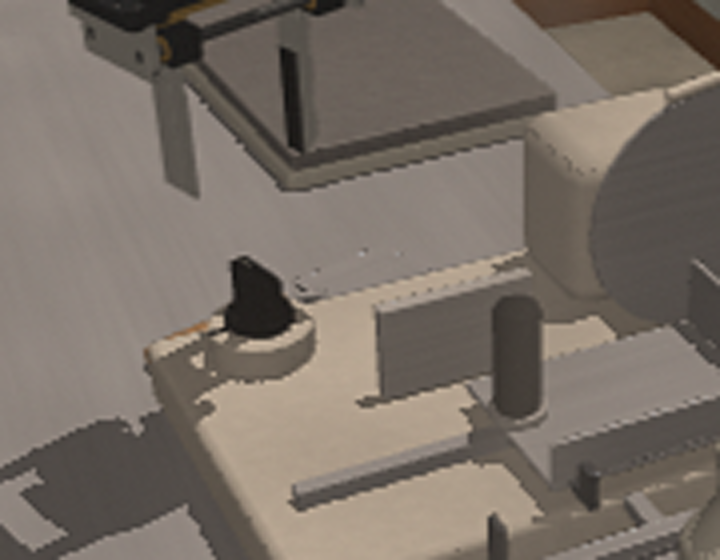

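The knob is crosswise and stays closed, near (258,300) in the crop. Next is the post.

>>> move_arm:
  motion: "0.3 -0.4 0 0.08; 0.6 -0.8 0 0.16; 0.6 -0.8 0 0.24; 0.6 -0.8 0 0.32; 0.6 -0.8 0 0.4; 0.6 -0.8 0 0.4"

```text
clock: 8.35
tool_pos: [0.5406, 0.119, 0.2133]
eef_rot: [[-0.853, 0.522, -0.003], [0.522, 0.853, -0.0], [0.002, -0.002, -1.0]]
contact_force: [-0.7, 0.6, 1.0]
grip_width: 0.999
grasp_force: 0.0
```

>>> move_arm:
  motion: "0.3 -0.4 0 0.08; 0.6 -0.82 0 0.16; 0.6 -0.82 0 0.24; 0.6 -0.82 0 0.32; 0.6 -0.82 0 0.4; 0.6 -0.82 0 0.4; 0.6 -0.82 0 0.4"

```text
clock: 8.93
tool_pos: [0.6006, 0.0379, 0.2143]
eef_rot: [[-0.998, -0.069, -0.001], [-0.069, 0.998, -0.0], [0.001, 0.0, -1.0]]
contact_force: [-0.3, 0.8, 0.4]
grip_width: 0.998
grasp_force: 0.0
```

Run:
```python
from h import *
o=observe(); print(o["tool_pos"],o["eef_rot"])
c=capture("side"); A=cloud(c,np.ones((400,640),bool))
H=A[(abs(A[:,0]-.602)<.04)&(abs(A[:,1]-.035)<.04)&(A[:,2]>.135)&(A[:,2]<.166)]
print(H.min(0),H.max(0)); T=H[H[:,2]>.157]; print(T.mean(0),T.min(0),T.max(0))
```

```text
[0.60063143 0.03785415 0.21429838] [[-9.97614985e-01 -6.90087228e-02 -1.46214897e-03]
 [-6.90087717e-02  9.97616053e-01 -1.70545123e-05]
 [ 1.45984019e-03  8.38872674e-05 -9.99998931e-01]]
[0.58679756 0.01890025 0.13516097] [0.6165605  0.0485071  0.16386886]
[0.60111251 0.03367288 0.16084855] [0.5878426  0.02197333 0.15712817] [0.6165605  0.0485071  0.16386886]
```

Aligned with the post. I descend to z 0.13 and close.

>>> move_arm:
  motion: "0.01 0 -0.25 0; 0.01 0 -0.5 0; 0.01 0 -0.75 0; 0.01 0 -0.84 0; 0.01 0 -0.84 0; 0.01 0 -0.84 0"

```text
clock: 9.48
tool_pos: [0.6022, 0.0378, 0.132]
eef_rot: [[-0.997, -0.072, 0.0], [-0.072, 0.997, -0.0], [-0.0, -0.0, -1.0]]
contact_force: [-0.5, -0.8, -0.3]
grip_width: 1.003
grasp_force: 0.0
```

>>> move_arm:
  motion: "0 0 0 0; 0 0 0 0; 0 0 0 0; 0 0 0 0; 0 0 0 0; 0 0 0 0; 0 0 0 0; 0 0 0 0; 0 0 0 0; 0 0 0 0; 0 0 0 0; 0 0 0 0"
  hand: -1
  grip_force: 50

```text
clock: 10.48
tool_pos: [0.602, 0.0371, 0.1312]
eef_rot: [[-0.997, -0.074, -0.0], [-0.074, 0.997, -0.001], [0.0, -0.001, -1.0]]
contact_force: [0.2, -4.8, 0.1]
grip_width: 0.311
grasp_force: 50.0
```

>>> move_arm:
  motion: "-0.1 -0.01 0 0; -0.2 -0.015 0 0; -0.3 -0.02 0 0; -0.4 -0.03 0 0; -0.5 -0.035 0 0; -0.6 -0.04 0 0; -0.66 -0.045 0 0; -0.7 -0.05 0 0; -0.7 -0.05 0 0; -0.7 -0.05 0 0"

```text
clock: 11.32
tool_pos: [0.5325, 0.0324, 0.1312]
eef_rot: [[-0.997, -0.074, 0.002], [-0.074, 0.997, -0.0], [-0.002, -0.0, -1.0]]
contact_force: [7.8, -3.0, -5.8]
grip_width: 0.312
grasp_force: 50.0
```

Run:
```python
from h import *
np.set_printoptions(precision=4,suppress=True)
o=observe(); print(o["tool_pos"],o["contact_force"],o["grasp_force"])
ex=np.array([np.cos(.07),np.sin(.07)]); ey=np.array([-ex[1],ex[0]])
for n in("top","side"):
    c=capture(n); A=cloud(c,np.ones((400,640),bool))
    M=A[(abs(A[:,0]-.545)<.04)&(A[:,1]>-.11)&(A[:,1]<-.045)&(A[:,2]>.086)&(A[:,2]<.108)]
    s=M[:,:2]@ex; t=M[:,:2]@ey; T=np.c_[s,t,M[:,2]]; print(n,T[np.argsort(t)][::2])
    if n=="side": a=cv2.resize(c["image"][145:265,225:395],None,fx=4.5,fy=4.5,interpolation=cv2.INTER_CUBIC); cv2.imwrite("pics/p.png",a[:,:,::-1])
```

```text
[0.5325 0.0324 0.1312] [ 7.7777 -2.953  -5.8134] 49.998090863227844
top [[ 0.5331 -0.1307  0.096 ]
 [ 0.5352 -0.1304  0.1029]
 [ 0.5379 -0.1282  0.1023]
 [ 0.5381 -0.1259  0.1009]
 [ 0.533  -0.1251  0.1058]
 [ 0.5382 -0.1233  0.1039]
 [ 0.536  -0.1208  0.1017]
 [ 0.5361 -0.1182  0.1038]
 [ 0.5343 -0.1161  0.0946]
 [ 0.5327 -0.1088  0.0889]
 [ 0.5346 -0.1084  0.1015]
 [ 0.5372 -0.1062  0.1011]
 [ 0.5373 -0.1036  0.103 ]
 [ 0.5327 -0.1035  0.0966]]
side [[ 0.5314 -0.1301  0.098 ]
 [ 0.5338 -0.13    0.0913]
 [ 0.5292 -0.1294  0.0954]
 [ 0.5344 -0.129   0.0991]
 [ 0.5321 -0.1284  0.0907]
 [ 0.5349 -0.1281  0.1011]
 [ 0.5299 -0.1277  0.0881]
 [ 0.5305 -0.1268  0.0988]
 [ 0.5309 -0.1259  0.0952]
 [ 0.532  -0.1237  0.1018]
 [ 0.5299 -0.123   0.1021]
 [ 0.5305 -0.1213  0.089 ]
 [ 0.5307 -0.1211  0.0975]
 [ 0.5311 -0.1201  0.0908]
 [ 0.5346 -0.1184  0.1028]
 [ 0.5302 -0.1171  0.1006]
 [ 0.5306 -0.1159  0.0879]
 [ 0.5314 -0.1144  0.0924]
 [ 0.5309 -0.1103  0.0984]
 [ 0.5319 -0.1079  0.0875]
 [ 0.5322 -0.1074  0.0929]
 [ 0.5351 -0.1067  0.0972]
 [ 0.533  -0.1055  0.0883]
 [ 0.5308 -0.1051  0.09
[... 222 characters left out ...]
 0.5311 -0.0937  0.0952]
 [ 0.5318 -0.0924  0.097 ]
 [ 0.5788 -0.0867  0.0884]
 [ 0.5533 -0.0851  0.0962]
 [ 0.5613 -0.0849  0.1021]
 [ 0.5639 -0.0847  0.0981]
 [ 0.5405 -0.0846  0.0944]
 [ 0.5511 -0.0845  0.1024]
 [ 0.5485 -0.0843  0.0943]
 [ 0.5205 -0.084   0.0981]
 [ 0.5204 -0.084   0.0951]
 [ 0.5411 -0.0839  0.1054]
 [ 0.5308 -0.0838  0.1002]
 [ 0.5463 -0.0836  0.1034]
 [ 0.5437 -0.0834  0.0924]
 [ 0.5233 -0.0831  0.0935]
 [ 0.5334 -0.083   0.0869]
 [ 0.5311 -0.0829  0.0965]
 [ 0.5261 -0.0829  0.1012]
 [ 0.5236 -0.0828  0.102 ]
 [ 0.5234 -0.0826  0.0902]
 [ 0.5288 -0.0826  0.1   ]
 [ 0.5213 -0.0825  0.1055]
 [ 0.5185 -0.0825  0.0947]
 [ 0.5189 -0.0823  0.1033]
 [ 0.5238 -0.0822  0.0956]]
```

View pics/p.png

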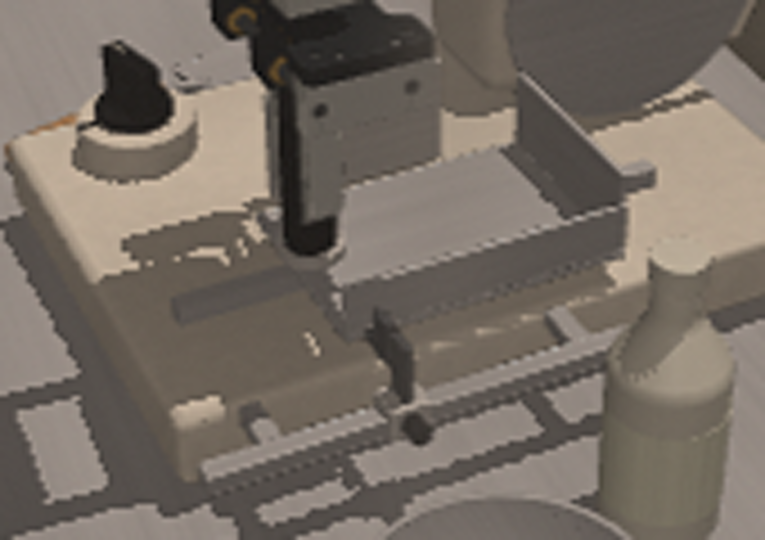

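The pointer and clamp fins stand in one line in the crop, at about (388,345) and (402,370), and their front faces agree to about 1 mm. The knob is still closed. I check that the carriage holds still, then hand in.

>>> move_arm:
  motion: "0 0 0 0; 0 0 0 0; 0 0 0 0; 0 0 0 0; 0 0 0 0; 0 0 0 0"

```text
clock: 11.92
tool_pos: [0.5327, 0.0324, 0.1312]
eef_rot: [[-0.997, -0.074, 0.002], [-0.074, 0.997, -0.0], [-0.002, -0.0, -1.0]]
contact_force: [7.7, -3.3, -4.8]
grip_width: 0.314
grasp_force: 50.0
```

Run:
```python
from h import *
o=observe(); print(o["tool_pos"],o["contact_force"],o["grasp_force"],o["qvel"])
print(close_job())
```

```text
[0.53270148 0.03236079 0.13121084] [ 7.74990829 -3.30208236 -4.7910164 ] 49.998332262039185 [ 0.00026697 -0.00116474 -0.00023761 -0.00062222  0.00024454  0.00039561]
the job is handed in; nothing more can be done
None
```

I closed the knob past its detent and drew the carriage until its pointer was within about 1 mm of the mark; the job was handed in at about 12 s with the gripper still holding the carriage there, and no verdict came back.

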